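# Charge the order handhelds' battery packs

### The job

Put every battery pack on the worktop on charge: first make sure by touch that all three push-push keys of the dock are out (click out any that is locked in), then hook each pack's tongue under the lip of a bay of its own and swing its near end down until it lies flat. Only when all the packs are home and all keys still out, click in the key of each bay that holds a pack so that it stays locked in, and leave the keys of empty bays out. Leave the cup, the order pad and the milk pitcher where they stand.

Things in the scene. Friction and masses are not known exactly. Their poses are not given: they have to be found in the camera images.
- dock: fixed grey charging dock, 192 x 252 mm, deck 18 mm high, three bays side by side, 80 mm apart along y, a key in front of each. Origin: on its underside, below bay2; +x points to the lip end, away from the robot, +y to the left, z up. A pack cannot be dropped in level: its tongue goes under the lip first, nose down some 15 deg, then the near end swings down
- bay1 (a point): left bay: point on its floor where a seated pack's origin lies within 3 mm; axes as the dock's. From here, in mm: dividers 10 high at y = -34 and +34; far wall at x = 70.5; lip from x = 58 to that wall, underside at z = 17, top at 23; low stop, 8 high, ends at x = -53
- bay2 (a point): middle bay, the same as the left one
- bay3 (a point): right bay, the same as the left one
- key1_mouth (a point): left bay's key: fixed point, middle of its collar, 30 mm above the worktop, 85 mm from bay1 towards the robot. Black push-push cap, 28 mm across: out (off) its top stands 16 mm above this point, locked in (on) 10 mm. Start state unknown: feel for it. Under 2.5 N it does not move; a press to its stop (5 mm above; 4 to 5 N, 12 N is safe) and release changes its state
- key2_mouth (a point): the same point of the middle bay's key, 85 mm from bay2 towards the robot; this key has its own unknown start state
- key3_mouth (a point): the same point of the right bay's key, 85 mm from bay3 towards the robot; this key has its own unknown start state
- pack1: battery pack, or None if absent: black block 100 (x) x 62 x 24 mm, top panel blue (to z = 25). On top a grip rib, 60 long in x, 18 wide, up to z = 50: take it across the rib from above. At +x a flat steel tongue, 40 wide, sticks out to x = 68, from z = 2 to 9. 0.13 to 0.25 kg. Origin: centre of the block's underside
- pack2: battery pack, or None if absent: black block 100 (x) x 62 x 24 mm, top panel orange (to z = 25). On top a grip rib, 60 long in x, 18 wide, up to z = 50: take it across the rib from above. At +x a flat steel tongue, 40 wide, sticks out to x = 68, from z = 2 to 9. 0.13 to 0.25 kg. Origin: centre of the block's underside
- pack3: battery pack, or None if absent: black block 100 (x) x 62 x 24 mm, top panel green (to z = 25). On top a grip rib, 60 long in x, 18 wide, up to z = 50: take it across the rib from above. At +x a flat steel tongue, 40 wide, sticks out to x = 68, from z = 2 to 9. 0.13 to 0.25 kg. Origin: centre of the block's underside
- cup: white espresso cup, 62 mm across, 58 high, standing on a saucer by the dock; to be left alone. Origin: at the bottom, below the middle of cup and ear
- order_pad: order pad, 122 x 77 x 11 mm, lying at the front of the worktop; to be left alone. Origin: centre of its underside
- pitcher: small steel milk pitcher, 66 x 101 x 81 mm, behind the dock; to be left alone. Origin: centre of its underside
Things that resemble listed ones, but are neither listed nor needed, are in the scene too. Leave any yellow look-alike of the pack1 alone.

How it is judged:
By the outcome, as a careful person would: the job done as asked, in the order asked, and still so for the second after the job is handed in, with the robot touching nothing.
Of pack1, pack2, pack3 only 2 to 3 are there at a start; the rules pass over those that are not, and their reading is None.
At some moment in a run one of pack1, pack2, pack3 may be knocked a few centimetres aside while the robot is not near it.
Once in a run the grip may slacken for a moment while it holds something.
It also fails if it takes over 208 s, if anything falls off the work surface, if the arm or the gripper's body presses on something with over 40 N, if the wrist force passes 120 N, or if a joint passes its speed limit or range.

### The arm

A 7-joint arm with a two-finger parallel gripper is mounted at the origin on a cart in front of the work surface, level with it; the furniture and walls round the work are solid. World frame = base frame: x ahead of the robot, y to its left, z up, the work surface at z = 0. Lengths are in m, angles in rad, forces in N, time in s.
With the tool pointing down it reaches from about 0.425 to 0.925 m from the base axis. Payload 6.8 kg.
Tool frame: the origin (TCP) lies on the front face of the gripper's body, between the roots of the fingers; the fingertips stand 73 mm ahead of it and the grasp point (between the pads) lies 54 mm ahead of it (env.nose_length is the distance from the TCP to the fingertips, in m); z points along the fingers, y is the line along which they close (so a half turn about z gives the same grasp; the last joint's range is limited). The gripper opens to 85 mm and grips with 20 to 120 N. Pads are 22 mm wide; open, the fingers measure 114 mm over their backs; the gripper's body (76 mm by 85 mm) begins 54 mm behind the grasp point. The pads swing forward as they close: fully open they stand 13 mm farther back than shut.
Start: joints at [-1.368, 0.477, 0.022, 1.555, -0.011, 1.109, -0.083], TCP at [0.206, 0.643, 0.304] pointing down, gripper open.
Joint ranges: [-2.96, 2.96], [-0.34, 2.1], [-1.41, 1.46], [0.24, 2.44], [-1.37, 4.51], [0.17, 1.92], [-2.96, 2.96]. Speed limits (rad/s): [2.39, 2.39, 3.14, 3.14, 3.14, 3.14, 3.14].

### API

Orientations are given as a unit quaternion [w, x, y, z].
In Python, from cell import env, kin, camera, calibration, job gives the robot as it stands. The module is installed in compiled form; this text tells all that it offers. Calls block until the motion is done:
- env.reach(position, orientation): joint-space move of the TCP to a pose.
- env.movel(position, velocity=0.15, rot=None, stop_force=None): straight line of the TCP; rot=None keeps the orientation; velocity is the mean speed in m/s. With stop_force (N) it stops when the force on the tool has changed by that much, and returns True; else False.
- env.goto_joints(angles): joint-space move.
- env.grip(opening, f_grip=None): finger opening in m; f_grip is the grip in N (None keeps the last); returns when the fingers have stopped.
- env.dwell(seconds).
- kin.inverse_kinematics(position, orientation): joint angles nearest the present ones, or None.
- env.get_state(): the state.
- camera(name): name is "scene" or "top"; returns (picture, depth): 480x640x3 uint8, blue, green, red; 480x640 float32, m along the optical axis (not along the pixel's ray), 0 where there is no reading.
- calibration(name): a dict with "fx", "fy", "cx", "cy" (pixels), "rvec" (rotation vector, rad) and "tvec" (3), from world to camera coordinates, as OpenCV has them. Camera axes: x right, y down, z forward; pixel columns grow to the right and rows downward; lengths in m; the calibration is good to about 2 mm. A picture is of the moment at which its call begins. calibration takes no time and is no camera call.
A pose or a line that the arm cannot do raises env.PlanningError and nothing moves.
- job.job_done(): hands the job in; it is judged then, once.
The state is a dict: "time": time; "qpos": joint angles; "joint_velocities": joint speeds; "joint_torque": joint torques, N m; "tcp_pos": TCP position; "orientation": TCP orientation; "force": force on the tool from outside, world axes, zero at the start; "torque": the same for the moment, N m; "opening": finger opening in m; "gripper_force": force on a finger pad.
Only numpy, scipy, OpenCV 4.12 (cv2) and the standard library are available. Lean on these libraries where they do the work, as an engineer would, in place of code of your own. Each camera call takes 0.05 s, during which the arm holds its last target. There are 200 camera calls.

## Working session

There is one attempt and no reset: what is moved stays moved. The work goes in short steps, each a Python script; the robot and the scene stay as the last script left them, time stands still between calls to the robot, and variables do not carry over. Pictures are saved under pics/ and viewed, at most 14 in all, crops included, and the job is handed in when it is done.

```bash
mkdir -p pics; ls; python3 - <<'E'
from cell import env,camera,calibration
import cv2
for n in("scene","top"):
    p,d=camera(n); cv2.imwrite(f"pics/{n}0.png",p); c=calibration(n); print(n,c)
s=env.get_state();print(s['time'],s['tcp_pos'],s['orientation'],s['force'],s['opening'])
E
```

```text
pics
scene {'fx': 489.0524926012245, 'fy': 489.0524926012245, 'cx': 312.9031410141608, 'cy': 235.97609799663576, 'rvec': array([ 0.12692044, -2.69035192,  1.47976988]), 'tvec': array([0.5779016 , 0.09667109, 1.13992447])}
top {'fx': 568.2438281617248, 'fy': 568.2438281617248, 'cx': 331.7960974148897, 'cy': 253.04654667674535, 'rvec': array([ 2.19422785, -2.19543127,  0.08961021]), 'tvec': array([-0.03501415,  0.57680357,  1.15144652])}
0.1 [0.2063242  0.64226374 0.30302759] [-5.34509111e-05  1.54770879e-01  9.87950048e-01 -8.21708017e-04] [-0.06680244 -0.25132451 -0.76226238] 0.08514461437271921
```

View pics/scene0.png

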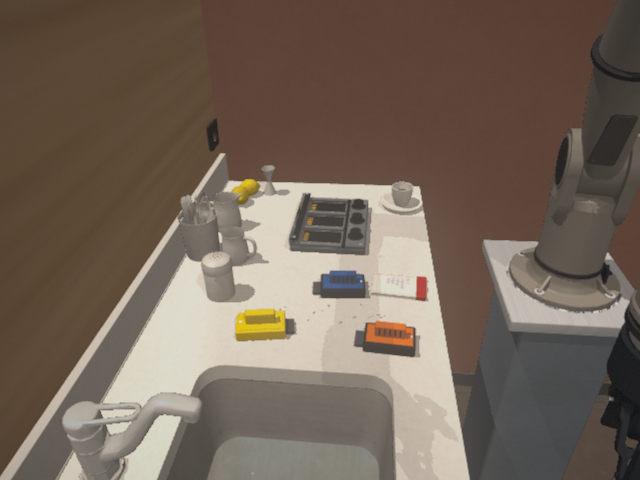

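View pics/top0.png

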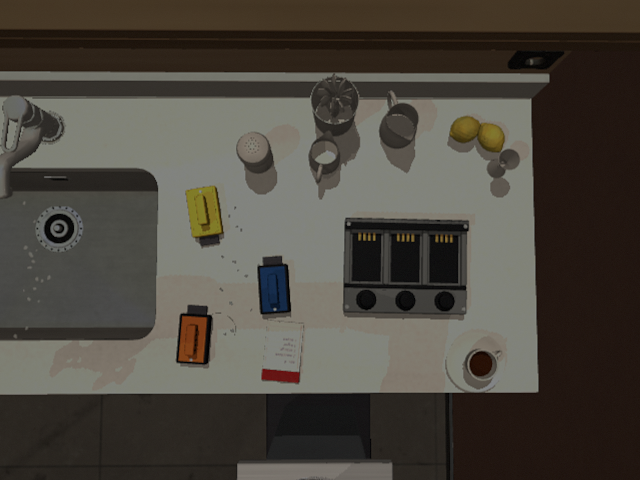

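The candidates for a pack in the top view are blue (273,288), orange (194,338) and yellow (204,211). Yellow is the look-alike to leave alone, and no green pack is visible. So the targets are pack1 (blue) and pack2 (orange), both with the tongue pointing away from the robot. The dock's keys are at about (366,300), (405,300) and (444,300).

```bash
cat > h.py <<'E'
import numpy as np,cv2
from cell import env,kin,camera,calibration,job
from scipy.spatial.transform import Rotation as R
def cal(n):
    c=calibration(n);M=R.from_rotvec(np.ravel(c['rvec'])).as_matrix();return c,M,np.ravel(c['tvec'])
def cloud(n,d):
    c,M,t=cal(n);v,u=np.mgrid[:480,:640]
    P=np.stack([(u-c['cx'])/c['fx']*d,(v-c['cy'])/c['fy']*d,d],-1);return (P-t)@M
def ray(n,uv,z):
    c,M,t=cal(n);o=-M.T@t;uv=np.atleast_2d(uv)
    r=np.c_[(uv[:,0]-c['cx'])/c['fx'],(uv[:,1]-c['cy'])/c['fy'],np.ones(len(uv))]@M
    return o+r*((z-o[2])/r[:,2])[:,None]
HUE={'blue':(105,125),'orange':(5,17),'yellow':(22,35),'green':(45,90)}
def packs(n='top'):
    p,d=camera(n);W=cloud(n,d);hsv=cv2.cvtColor(p,cv2.COLOR_BGR2HSV);out={}
    for k,(a,b) in HUE.items():
        m=cv2.inRange(hsv,(a,110,40),(b,255,255));m=cv2.morphologyEx(m,cv2.MORPH_OPEN,np.ones((3,3)))
        N,L,S,C=cv2.connectedComponentsWithStats(m)
        for i in range(1,N):
            if S[i,4]<250: continue
            q=(L==i)&(d>0);h=np.median(W[q][:,2]);
            if not .01<h<.12: continue
            # top panel outline: hull of the panel pixels cast to z=.025
            ys,xs=np.nonzero(q&(W[...,2]<h+.012) if h<.035 else q)
            rp=ray(n,np.c_[xs,ys],.025)[:,:2]
            r=cv2.minAreaRect((rp*1000).astype(np.float32))
            B=cv2.boxPoints(r);e=[B[1]-B[0],B[2]-B[1]];e=max(e,key=np.linalg.norm);yaw=np.arctan2(e[1],e[0]);yaw=(yaw+np.pi/2)%np.pi-np.pi/2
            rib=q&(W[...,2]>h+.015)&(W[...,2]<h+.04)
            out.setdefault(k,[]).append(dict(px=C[i].round(),c=np.array(r[0]).round(1),size=np.round(sorted(r[1]),1),yaw=round(np.degrees(yaw),1),h=round(float(h),4),n=int(S[i,4]),rib=W[rib].mean(0).round(4) if rib.sum()>10 else None,nrib=int(rib.sum())))
    return out,p,d,W
E
python3 - <<'E'
from h import *
o,p,d,W=packs()
for k in o:
    for x in o[k]: print(k,x)
print('table z',np.median(W[330:340,320:340,2]))
# dock
for nm,u,v in[('floor1',366,260),('floor2',405,260),('floor3',444,260),('key1',366,300),('key2',405,300),('key3',444,300),('deck',385,300),('lip',405,225)]:
    q=W[v-2:v+3,u-2:u+3].reshape(-1,3);print(nm,np.median(q,0).round(4),q[:,2].min().round(4),q[:,2].max().round(4))
g=cv2.cvtColor(p,cv2.COLOR_BGR2GRAY)
sub=g[285:315,345:470]
m=(sub<28).astype(np.uint8);N,L,S,C=cv2.connectedComponentsWithStats(m)
for i in range(1,N):
    if S[i,4]>60: print(S[i],C[i]+[345,285],ray('top',C[i]+[345,285],.043).round(4))
cv2.imwrite('pics/dock.png',cv2.convertScaleAbs(cv2.resize(p[205:325,335:480],None,fx=5,fy=5,interpolation=cv2.INTER_CUBIC),alpha=2))
np.save('W0.npy',W)
E
```

```text
blue {'px': array([273., 288.]), 'c': array([504. ,  84.3]), 'size': array([51., 91.]), 'yaw': np.float32(4.0), 'h': 0.0255, 'n': 1049, 'rib': array([0.5032, 0.085 , 0.0493]), 'nrib': 263}
orange {'px': array([192., 339.]), 'c': array([402.8, 246.9]), 'size': array([52.3, 92.3]), 'yaw': np.float32(-3.8), 'h': 0.0258, 'n': 1148, 'rib': array([0.4022, 0.2468, 0.0489]), 'nrib': 300}
yellow {'px': array([478., 133.]), 'c': array([ 827.6, -339.8]), 'size': array([ 57.3, 113.2]), 'yaw': np.float32(72.8), 'h': 0.0443, 'n': 1179, 'rib': None, 'nrib': 0}
yellow {'px': array([204., 211.]), 'c': array([662.5, 227.2]), 'size': array([ 63.1, 100.1]), 'yaw': np.float32(9.3), 'h': 0.0247, 'n': 1454, 'rib': array([0.6617, 0.2288, 0.0488]), 'nrib': 289}
table z -3.096741174811876e-05
floor1 [ 0.5624 -0.106   0.0186] 0.0126 0.0218
floor2 [ 0.5624 -0.1864  0.0188] 0.0157 0.0227
floor3 [ 0.5625 -0.2673  0.0181] 0.0147 0.0222
key1 [ 0.4807 -0.1033  0.0467] 0.0405 1.1876
key2 [ 0.4806 -0.1819  0.0455] 0.0418 0.0503
key3 [ 0.4805 -0.2599  0.0464] 0.0398 0.051
deck [ 0.4803 -0.1436  0.0271] 0.0241 0.0313
lip [ 0.6327 -0.1841  0.0411] 0.0351 0.045
[  0   0 121   5 393] [408.88549618 286.51145038] [[ 0.5076 -0.1903  0.043 ]]
[ 11   5  20  20 301] [365.82059801 299.31561462] [[ 0.482  -0.1033  0.043 ]]
[ 51   6  19  20 300] [404.95333333 300.19666667] [[ 0.4801 -0.1821  0.043 ]]
[ 90   7  20  19 300] [444.06       300.92666667] [[ 0.4786 -0.261   0.043 ]]
```

View pics/dock.png

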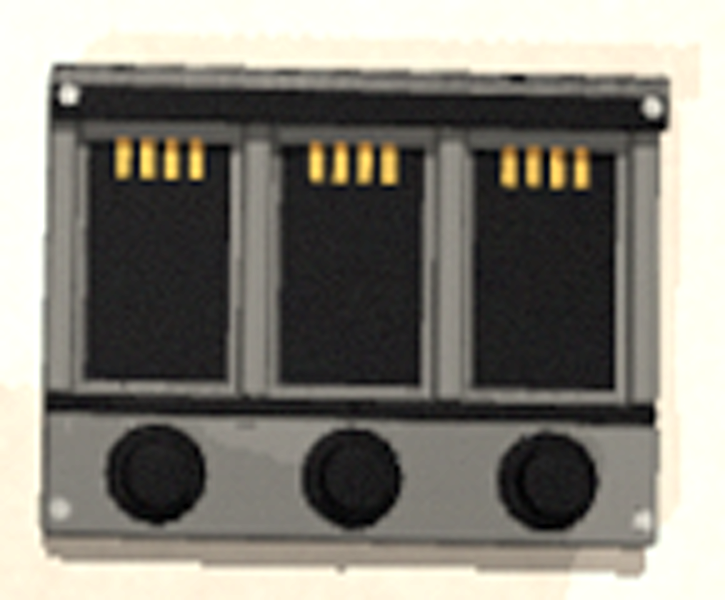

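```bash
cat >> h.py <<'E'
def tool(yaw,pitch=0.):
    "tool down, fingers closing across direction yaw; pitch = nose-down"
    c,s=np.cos(yaw),np.sin(yaw)
    B=np.array([[-c,-s,0],[-s,c,0],[0,0,-1.]]).T
    Z=R.from_euler('z',yaw)
    return Z*R.from_euler('y',pitch)*Z.inv()*R.from_matrix(B)
def q(r):
    a=r.as_quat();return np.r_[a[3],a[:3]]
E
python3 - <<'E'
from h import *
p,d=camera('top');W=cloud('top',d)
c,M,t=cal('top');print('cam',-M.T@t)
off=np.array([335,205])
s=np.array([[69,94],[651,106],[60,508],[643,520]])/5-.4+off
for a,z in zip(s,[.041,.041,.029,.029]): print('screw',ray('top',a,z).round(4))
pts=np.array([[69,94],[651,106]])
g=cv2.cvtColor(p,cv2.COLOR_BGR2GRAY)
for (u,v) in[(366,300),(405,300),(444,301)]:
    m=(g[v-13:v+14,u-14:u+15]<28).astype(np.uint8);m[:2]=0
    N,L,S,C=cv2.connectedComponentsWithStats(m);i=1+S[1:,4].argmax()
    print('key',S[i],ray('top',C[i]+[u-14,v-13],.034).round(4))
# gold contacts
hsv=cv2.cvtColor(p,cv2.COLOR_BGR2HSV);m=cv2.inRange(hsv,(15,90,60),(35,255,255))
for u in(368,406,443):
    ys,xs=np.nonzero(m[230:246,u-14:u+15]);print('gold',len(xs),ray('top',[(xs.min()+xs.max())/2+u-14,ys.mean()+230],.018).round(4))
# dock outline by height, top z .018.. 
q_=(W[...,2]>.012)&(W[...,0]>.42)&(W[...,0]<.68)&(W[...,1]<-.04)&(W[...,1]>-.33)
q_[:, :340]=0
ys,xs=np.nonzero(q_);r=cv2.minAreaRect((ray('top',np.c_[xs,ys],.018)[:,:2]*1000).astype(np.float32));print(r)
s_,_=camera('scene');cv2.imwrite('pics/sdock.png',cv2.resize(s_[180:265,275:385],None,fx=6,fy=6,interpolation=cv2.INTER_CUBIC))
E
```

```text
cam [ 0.49896934 -0.01762917  1.18763473]
screw [[ 0.6357 -0.0688  0.041 ]]
screw [[ 0.6309 -0.3059  0.041 ]]
screw [[ 0.4679 -0.0652  0.029 ]]
screw [[ 0.4627 -0.3028  0.029 ]]
key [  4   3  20  20 301] [[ 0.4819 -0.1039  0.034 ]]
key [  5   4  19  20 300] [[ 0.48   -0.1834  0.034 ]]
key [  5   4  19  19 299] [[ 0.4784 -0.2628  0.034 ]]
gold 95 [[ 0.6117 -0.1072  0.018 ]]
gold 99 [[ 0.6099 -0.187   0.018 ]]
gold 93 [[ 0.6083 -0.267   0.018 ]]
((550.199462890625, -186.6998291015625), (255.64190673828125, 195.5412139892578), 88.76759338378906)
```

View pics/sdock.png

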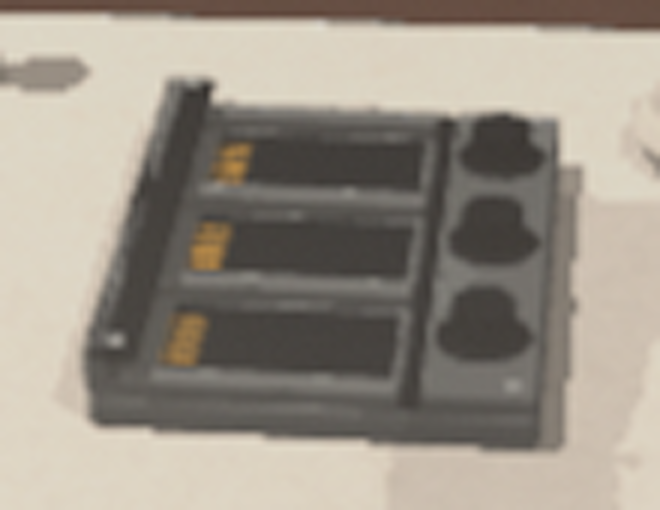

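The two views agree on dock yaw (about -1.2°), with key2 at about (0.480, -0.184) and bay2 at about (0.565, -0.186). Next I feel the keys.

```bash
cat >> h.py <<'E'
DY=np.radians(-1.22);DX=np.array([np.cos(DY),np.sin(DY)]);DL=np.array([-np.sin(DY),np.cos(DY)])
BAY2=np.array([.5650,-.1857])
def bay(i): return BAY2+DL*.08*(2-i)
def key(i): return bay(i)-DX*.085
NL=env.nose_length
def st(): 
    s=env.get_state();return s
def feel(i,f=1.5):
    k=key(i);o=q(tool(DY))
    env.reach([*k,.060+NL],o)
    hit=env.movel([*k,.036+NL],velocity=.015,stop_force=f)
    s=st();z=s['tcp_pos'][2]-NL
    env.movel([*k,.060+NL],velocity=.1);return hit,round(z,4),s['force'].round(2),round(s['time'],1)
E
python3 - <<'E'
from h import *
print(NL)
env.grip(0.0,40)
env.reach([*key(1),.25],q(tool(DY)))
print(st()['qpos'].round(2),st()['time'])
for i in(1,2,3): print(i,feel(i))
E
```

```text
0.0726
[-0.52  0.29  0.73  2.07 -0.26  0.86  1.9 ] 3.825
1 (True, np.float64(0.0456), array([ 0.71, -0.05,  2.79]), 5.3)
2 (True, np.float64(0.0456), array([ 0.1 , -0.03,  2.29]), 7.0)
3 (True, np.float64(0.0456), array([ 0.54, -0.33,  2.9 ]), 8.7)
```

All three keys are out (tops at 45.6 mm). Next is the blue pack, after a fresh look.

```bash
cat >> h.py <<'E'
def grasp(col,f=70):
    o,*_=packs();x=o[col][0];print(col,x)
    c=x['c']/1000;yaw=np.radians(float(x['yaw']))
    qq=q(tool(yaw))
    s=st();env.movel([*s['tcp_pos'][:2],.25],velocity=.3)
    env.grip(.05)
    env.reach([*c,.18],qq)
    hit=env.movel([*c,.0285+NL],velocity=.12,stop_force=10)
    env.grip(0.0,f)
    s=st();print('hit',hit,s['opening'],s['gripper_force'],s['tcp_pos'],s['time'])
    env.movel([*c,.28],velocity=.2)
    env.dwell(.2);s=st();print(s['opening'],s['force'],s['time']);return c,yaw
E
python3 - <<'E'
from h import *
grasp('blue')
p,d=camera('scene');cv2.imwrite('pics/g1.png',p[60:360,200:500])
E
```

```text
blue {'px': array([273., 288.]), 'c': array([504. ,  84.4]), 'size': array([51.5, 91. ]), 'yaw': np.float32(4.1), 'h': 0.0255, 'n': 1080, 'rib': array([0.5028, 0.085 , 0.0491]), 'nrib': 271}
hit False 0.016292292737868877 68.8131308555603 [0.50450436 0.08458826 0.10196898] 12.6333
0.016443554682742563 [-0.19330998  0.46631837 -2.28052041] 13.875
```

View pics/g1.png

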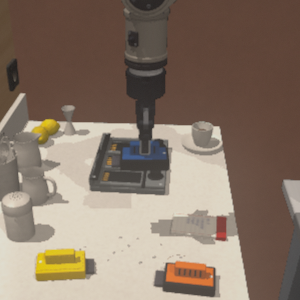

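```bash
cat >> h.py <<'E'
H=.102
def tcp(i,ox,oz,ph,oy=0.,h=H):
    "TCP for pack origin at (ox,oy,oz) mm in bay frame with pitch ph (deg)"
    a=np.radians(ph);b=bay(i);x=ox/1000+h*np.sin(a);z=.018+oz/1000+h*np.cos(a)
    return [*(b+DX*x+DL*oy/1000),z],q(tool(DY,a))
def rel(i,h=H):
    s=st();v=s['tcp_pos'];e=v[:2]-bay(i)
    o=s['orientation'];zt=-R.from_quat(np.r_[o[1:],o[0]]).as_matrix()[:,2]
    v2=v-h*zt;e=v2[:2]-bay(i);return np.round([e@DX*1000,e@DL*1000,(v2[2]-.018)*1000],1),s['force'].round(2),round(float(s['opening']),4),round(s['time'],1)
def lin(i,ox,oz,ph,v=.05,f=None,oy=0.):
    p,o=tcp(i,ox,oz,ph,oy);return env.movel(p,velocity=v,rot=o,stop_force=f)
E
python3 - <<'E'
from h import *
i=2
p,o=tcp(i,-18,110,15);env.reach(p,o);print(rel(i))
lin(i,-18,60,15,.15)
env.dwell(.2);print(rel(i))
p,d=camera('scene');cv2.imwrite('pics/g2.png',cv2.resize(p[120:270,260:420],None,fx=4,fy=4))
E
```

```text
(array([-17.4,   1.9, 109.9]), array([-0.33,  0.55, -1.22]), 0.0167, 15.0)
(array([-17.2,  -0.2,  61.1]), array([ 0.64,  0.97, -1.38]), 0.0164, 15.7)
```

View pics/g2.png

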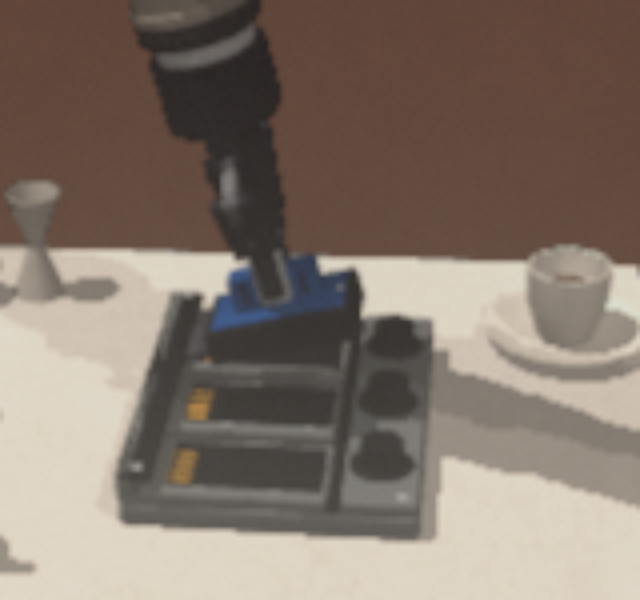

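The pack is held nose down above bay2 (crop 285,310), which appears shifted by its height. Lower it and hook the tongue.

```bash
cat >> h.py <<'E'
def hook(i,oz=18):
    print('down',lin(i,-18,oz,15,.05,6),rel(i))
    if rel(i)[0][2]>oz+3: return None
    hit=lin(i,8,oz,15,.02,5);r=rel(i);print('wall',hit,r);return r[0][0]
def swing(i,ox,oy=0.):
    for ph in(12,9,6,3,0):
        a=np.radians(ph);oz=max(.5,68*np.sin(a)-2*np.cos(a)+1)
        hit=lin(i,ox,oz,ph,.04,12,oy);print(ph,hit,rel(i))
        if hit: return False
    return True
E
python3 - <<'E'
from h import *
print(hook(2))
E
```

```text
down False (array([-17.8,  -0.2,  18.3]), array([-0.28,  0.18, -0.68]), 0.0162, 16.7)
wall True (array([ 3.2,  0.3, 17.3]), array([-0.71, -0.21, -1.14]), 0.0167, 17.8)
3.2
```

```bash
python3 - <<'E'
from h import *
lin(2,1,18,15,.03)
print(swing(2,1),st()['gripper_force'])
E
```

```text
12 False (array([ 0.5,  0.1, 13.3]), array([-0.39, -0.84, -1.36]), 0.0163, 18.3)
9 False (array([0.9, 0.1, 9.9]), array([ 0.31,  1.24, -1.56]), 0.017, 18.6)
6 False (array([1.2, 0.2, 6.3]), array([-0.29, -0.24, -1.96]), 0.0167, 18.9)
3 False (array([1.6, 0.2, 2.9]), array([ 0.93,  0.39, -1.87]), 0.0164, 19.2)
0 False (array([1.2, 0.2, 0.7]), array([ 0.43, -0.21, -1.63]), 0.0164, 19.5)
True 73.8307535648346
```

Clean swing. Seat it gently, release, lift and look.

```bash
cat >> h.py <<'E'
def seat(i,ox):
    print('seat',lin(i,ox,-2.5,0,.02,5),rel(i))
    env.grip(.035);p=st()['tcp_pos'];env.movel([*p[:2],.27],velocity=.2)
def check(name,view='scene',box=(180,280,270,400),f=5):
    o,p,d,W=packs()
    for k in o:
        for x in o[k]:
            if k!='yellow':
                b=[x['c']/1000-bay(j) for j in(1,2,3)];j=min(range(3),key=lambda n:np.hypot(*b[n]));print(k,x['c'],x['size'],x['yaw'],x['h'],x['n'],'bay',j+1,np.round([b[j]@DX*1000,b[j]@DL*1000],1))
    if view=='scene': p,_=camera('scene')
    a,b,c,e=box;cv2.imwrite(name,cv2.resize(p[a:b,c:e],None,fx=f,fy=f,interpolation=cv2.INTER_CUBIC))
E
python3 - <<'E'
from h import *
seat(2,1)
env.reach([.45,.2,.27],q(tool(0)))
check('pics/s1.png');print(st()['time'])
E
```

```text
seat True (array([2.1, 0.3, 0. ]), array([-0.84,  0.98,  7.27]), 0.0162, 19.7)
blue [ 568.4 -190.8] [51.4 91.1] -0.7 0.0436 1067 bay 2 [ 3.5 -5. ]
orange [385.9 242. ] [40.1 59.3] -4.0 0.0252 405 bay 1 [-188.2  343.8]
22.55
```

View pics/s1.png

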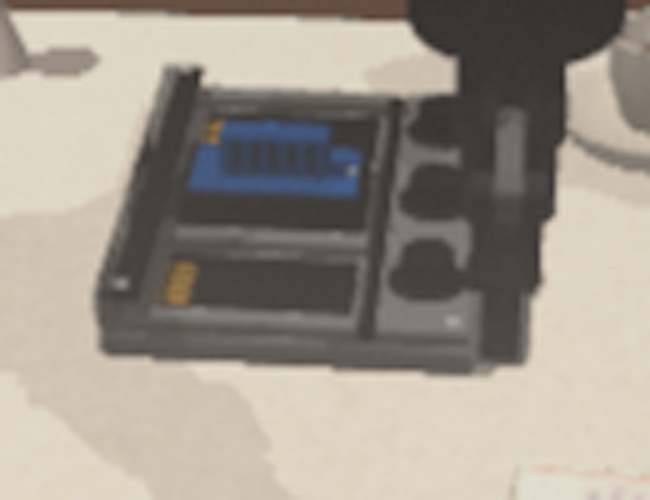

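Blue lies flat in bay2 (panel height 43.6 mm, as expected), though the camera suggests it may be off-centre in y. I'll move the arm clear and check this in the top view, along with the orange pack's position.

```bash
python3 - <<'E'
from h import *
env.reach([.66,.15,.3],q(tool(0)))
check('pics/s2.png','top',(205,325,335,480));print(st()['time'])
E
```

```text
blue [ 568.4 -190.8] [51.6 90.9] -0.5 0.0436 1089 bay 2 [ 3.5 -5. ]
orange [402.8 246.9] [52.3 92.3] -4.0 0.0258 1158 bay 1 [-171.4  349. ]
orange [ 352.4 -340.4] [32.2 36.8] 89.0 0.0409 259 bay 3 [-209.3  -79.2]
23.475
```

View pics/s2.png

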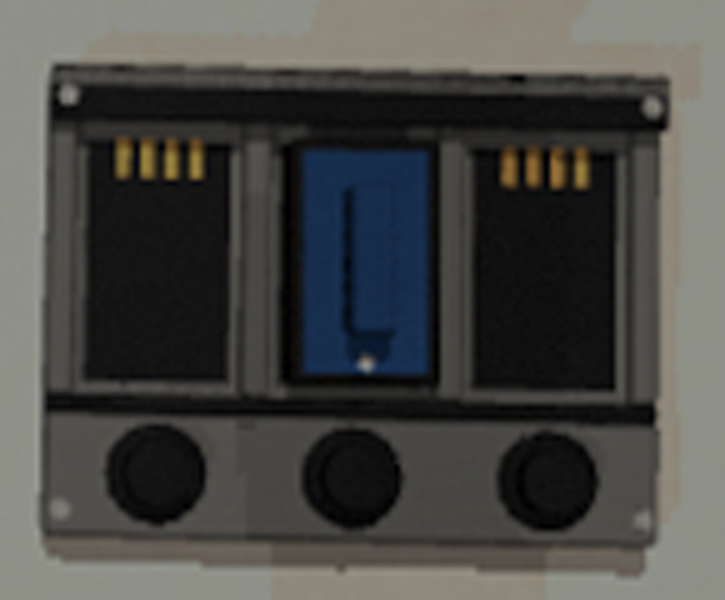

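Blue sits about 2.4 mm right of the bay centre, which points to a camera/robot y offset. I'll regrip it, feel both dividers for the true centre, and leave it centred.

```bash
python3 - <<'E'
from h import *
p,o=tcp(2,2,0.5,0,1);env.grip(.035)
env.reach([*p[:2],.25],o);env.movel(p,velocity=.12,stop_force=10);print(rel(2))
env.grip(0.0,40);print('grip',rel(2))
a=lin(2,1.,.5,0,.01,4,7);l=rel(2);print('left',a,l)
b=lin(2,1.,.5,0,.01,4,-5);r=rel(2);print('right',b,r)
m=(l[0][1]+r[0][1])/2;print('mid',m)
lin(2,1,.3,0,.01,None,m);print(rel(2))
E
```

```text
(array([2.6, 0.7, 1.3]), array([ 0.58,  0.19, -0.27]), 0.0348, 26.2)
grip (array([2.8, 0.6, 1.4]), array([-0.82, -0.4 ,  5.74]), 0.0174, 26.5)
left True (array([2.5, 2.2, 1.5]), array([0.02, 0.06, 4.  ]), 0.0174, 26.9)
right True (array([2.5, 2.2, 1.4]), array([-0.15, -0.13,  4.02]), 0.017, 27.2)
mid 2.2
(array([2.5, 2.2, 1.4]), array([ 0.64,  1.97, 10.64]), 0.0171, 27.5)
```

```bash
python3 - <<'E'
from h import *
env.grip(.03);lin(2,1.5,4,0,.02,None,1);env.grip(0.,40);env.dwell(.2);print('grip',rel(2))
a=lin(2,1.5,4,0,.01,3.5,7);l=rel(2);print('left',a,l)
b=lin(2,1.5,4,0,.01,3.5,-5);r=rel(2);print('right',b,r)
E
```

```text
grip (array([1.6, 0.9, 4.1]), array([-0.51, -0.81,  2.94]), 0.0168, 28.6)
left True (array([1.6, 2.2, 4.2]), array([ 0.58, -1.24,  3.45]), 0.0168, 28.9)
right True (array([1.5, 2.3, 4.1]), array([-0.35,  0.97,  4.03]), 0.0171, 29.2)
```

```bash
python3 - <<'E'
from h import *
for oy in(1,0,-1,-2,-3,-4,0,1,2,3,4,5):
    h=lin(2,1.5,4,0,.01,8,oy);env.dwell(.15);r=rel(2);print(oy,h,r[0],r[1])
    if abs(r[1][1])>4 and oy>1: break
E
```

```text
1 False [1.6 2.1 4.1] [-0.74  2.7   6.45]
0 False [1.7 1.5 4.1] [-1.76  3.5   7.47]
-1 False [1.8 0.7 4.2] [-0.22  4.19  7.29]
-2 False [ 1.8 -0.1  4.1] [-1.13  5.07  7.76]
-3 False [ 1.8 -0.9  4.1] [-1.14  5.59  8.5 ]
-4 False [ 1.8 -1.8  4.2] [-1.56  4.92  8.55]
0 True [ 1.8 -1.7  4.1] [-0.61 -0.03  4.21]
1 False [1.6 0.6 4.1] [ 0.82 -2.95  4.54]
2 False [1.6 1.9 4.1] [ 0.8  -3.53  5.72]
3 False [1.6 2.3 4.2] [-0.86 -5.33  4.52]
```

```bash
python3 - <<'E'
from h import *
lin(2,1.5,6.5,0,.01,None,2);env.dwell(.2);print(rel(2))
for oy in(3,4,5,6,3,1,0,-1,-2,-3,-4):
    h=lin(2,1.5,6.5,0,.01,10,oy);env.dwell(.15);r=rel(2);print(oy,h,r[0],r[1])
E
```

```text
(array([0.9, 2.4, 6.2]), array([ 0.13, -3.66, -2.7 ]), 0.0173, 34.1)
3 False [1.  2.5 6.3] [-0.68 -4.89 -3.39]
4 False [1.  2.6 6.4] [-0.18 -7.11 -4.21]
5 False [1.  2.6 6.5] [-0.87 -8.65 -4.94]
6 False [1.  2.7 6.6] [ -0.91 -10.11  -6.21]
3 False [1.  2.5 6.4] [-2.03 -5.95 -2.91]
1 False [1.9 1.9 6.5] [-0.48 -0.19 -0.58]
0 False [1.5 0.  6.5] [-0.44  0.48 -0.28]
-1 False [ 1.5 -1.   6.5] [-0.07 -0.24 -1.53]
-2 False [ 1.5 -2.   6.5] [ 0.1   0.5  -1.31]
-3 False [ 1.5 -3.   6.5] [ 0.    0.22 -1.61]
-4 False [ 1.5 -3.7  6.4] [ 0.46  1.05 -1.57]
```

```bash
python3 - <<'E'
from h import *
for oy in(-4.5,-5,-5.5,-6):
    h=lin(2,1.5,6.5,0,.01,10,oy);env.dwell(.15);r=rel(2);print(oy,h,r[0],r[1])
    if r[1][1]>3.5: break
m=(2.3+r[0][1])/2;print(m)
lin(2,.8,6.5,0,.01,None,m);env.dwell(.2);print(rel(2))
lin(2,.8,4.5,0,.01,4,m);env.dwell(.2);print(rel(2))
env.grip(.035);p=st()['tcp_pos'];env.movel([*p[:2],.27],velocity=.2)
env.reach([.66,.15,.3],q(tool(0)))
check('pics/s3.png','top',(205,325,335,480));print(st()['time'])
E
```

```text
-4.5 False [ 1.6 -3.8  6.5] [-0.44  4.27 -0.45]
-0.75
(array([ 0.8, -0.9,  6.5]), array([ 0.32, -0.14, -2.78]), 0.017, 39.9)
(array([ 0.8, -0.8,  4.5]), array([ 0.11, -0.39, -1.98]), 0.0175, 40.5)
blue [ 567.5 -188.8] [51.6 92.7] -0.5 0.0438 1119 bay 2 [ 2.6 -3. ]
orange [402.8 246.9] [52.3 92.3] -4.0 0.0255 1158 bay 1 [-171.4  349. ]
orange [ 352.4 -340.4] [32.2 36.8] 89.0 0.0411 260 bay 3 [-209.3  -79.2]
43.0083
```

View pics/s3.png

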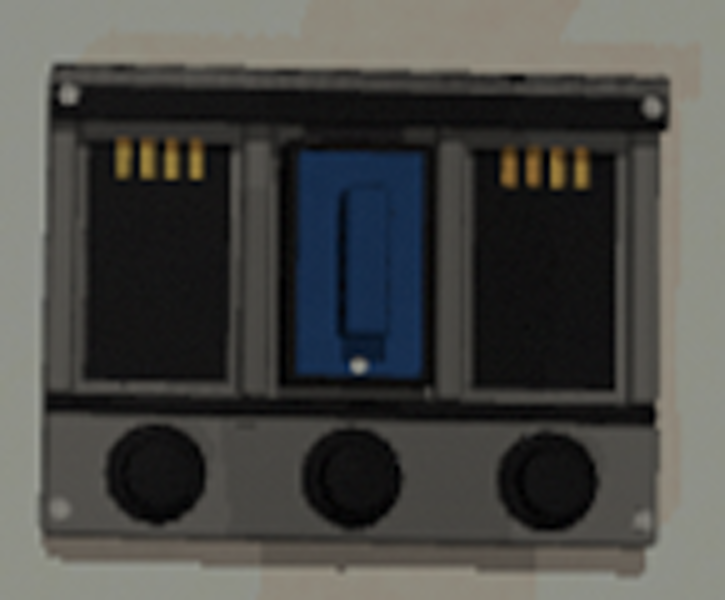

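Blue is now centred (panel crop 295-430). Next is orange, into bay1.

```bash
sed -i 's/^BAY2=.*/BAY2=np.array([.5650,-.1864])/' h.py; python3 - <<'E'
from h import *
grasp('orange')
p,o=tcp(1,-18,110,15);env.reach(p,o)
lin(1,-18,60,15,.15)
env.dwell(.2);print(rel(1),st()['gripper_force'])
p,d=camera('scene');cv2.imwrite('pics/g3.png',cv2.resize(p[120:270,260:420],None,fx=4,fy=4))
E
```

```text
orange {'px': array([192., 339.]), 'c': array([402.8, 246.9]), 'size': array([52.3, 92.3]), 'yaw': np.float32(-4.0), 'h': 0.0256, 'n': 1159, 'rib': array([0.4021, 0.2469, 0.049 ]), 'nrib': 298}
hit False 0.01665579902274973 68.62728238105774 [0.40315796 0.24724095 0.10185616] 45.975
0.016327695518575568 [ 0.39258924  0.37362126 -1.93661731] 47.2167
(array([-17.3,  -0.2,  61. ]), array([ 0.08,  0.2 , -2.25]), 0.0164, 49.4) 68.31168293952942
```

View pics/g3.png

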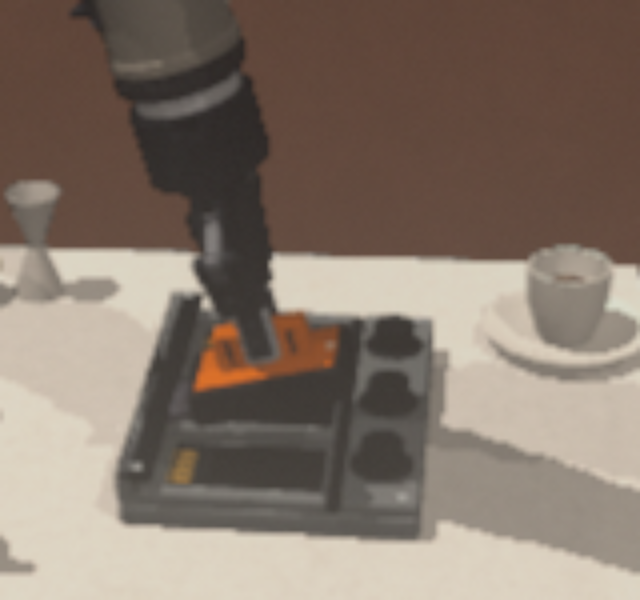

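Orange is held nose down like blue was (crop 265,355). Hook and swing it into bay1.

```bash
sed -i "s/lin(i,ox,-2.5,0,.02,5)/lin(i,ox,-2.5,0,.015,3)/" h.py; python3 - <<'E'
from h import *
w=hook(1)
if w is not None and 0<w<7:
    ox=w-2.4
    lin(1,ox,18,15,.03)
    if swing(1,ox):
        seat(1,ox); env.reach([.62,.15,.3],q(tool(0)))
        check('pics/s4.png','top',(205,325,335,480))
print(rel(1))
E
```

```text
down False (array([-17.8,  -0.2,  18.3]), array([-0.49, -0.  , -0.51]), 0.0166, 50.4)
wall True (array([ 2.8,  0.2, 17.4]), array([-0.28,  0.41, -2.34]), 0.0164, 51.4)
12 False (array([-0.1,  0.1, 13.3]), array([-0.29,  0.3 , -1.87]), 0.0163, 52.0)
9 False (array([0.3, 0.2, 9.9]), array([ 1.84,  0.2 , -1.45]), 0.0167, 52.3)
6 False (array([0.6, 0.2, 6.3]), array([ 0.35,  0.82, -2.22]), 0.0164, 52.6)
3 False (array([0.9, 0.1, 2.9]), array([-0.19,  1.27, -1.79]), 0.0165, 52.9)
0 False (array([0.6, 0.2, 0.7]), array([-0.74, -0.09, -0.93]), 0.0164, 53.2)
seat True (array([ 1.5,  0.2, -0.1]), array([-0.66, -0.44,  6.29]), 0.0167, 53.4)
blue [ 567.5 -188.7] [51.5 92.6] -0.6 0.0436 1096 bay 2 [ 2.5 -2.2]
orange [ 569.4 -107.5] [53.4 92.8] -0.4 0.0434 1173 bay 1 [ 2.7 -1. ]
(array([ 47.7, 254.3, 179.9]), array([-0.53, -0.45, -0.17]), 0.0354, 55.7)
```

View pics/s4.png

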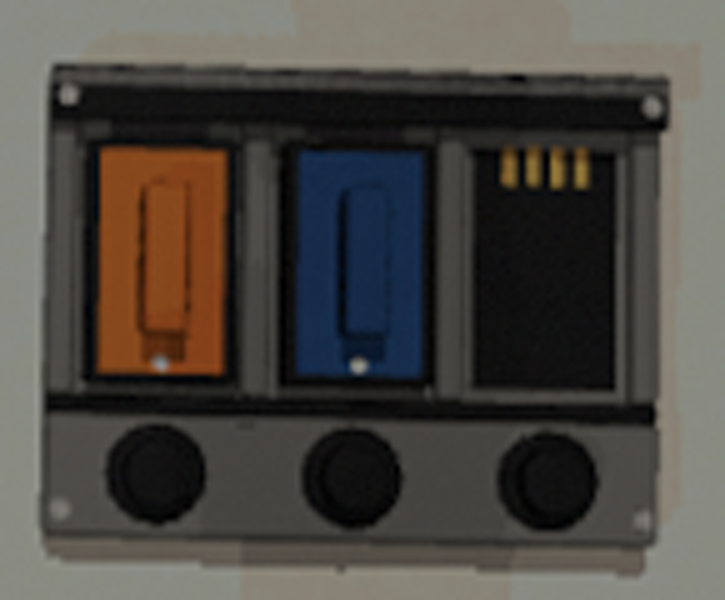

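Both packs are flat and centred. Re-feel the keys, then click in keys 1 and 2.

```bash
cat >> h.py <<'E'
def press(i):
    k=key(i);env.reach([*k,.060+NL],q(tool(DY)))
    hit=env.movel([*k,.032+NL],velocity=.015,stop_force=8);s=st()
    r=(hit,round(s['tcp_pos'][2]-NL,4),s['force'].round(1))
    env.movel([*k,.060+NL],velocity=.06);return r
E
python3 - <<'E'
from h import *
env.grip(0.,40)
env.reach([*key(1),.25],q(tool(DY)))
z=[]
for i in(1,2,3): r=feel(i);print(i,r);z.append(r[1])
if min(z)>.0435:
    for i in(2,1):
        print('press',i,press(i));print(feel(i))
E
```

```text
1 (True, np.float64(0.0454), array([ 0.25, -0.46,  2.58]), 58.8)
2 (True, np.float64(0.0457), array([0.94, 0.05, 2.59]), 60.4)
3 (True, np.float64(0.0456), array([1.02, 0.15, 2.15]), 62.1)
press 2 (True, np.float64(0.0353), array([-1.3,  0.2,  8. ]))
(True, np.float64(0.0397), array([-0.15, -0.01,  2.74]), 66.3)
press 1 (True, np.float64(0.0352), array([-0.8,  0.9,  7.9]))
(True, np.float64(0.0399), array([-0.01, -0.12,  3.23]), 70.6)
```

Keys 1 and 2 are locked in and key 3 is out. Retreat, check everything once more, and hand in.

```bash
python3 - <<'E'
from h import *
p=st()['tcp_pos'];env.movel([*p[:2],.27],velocity=.2)
env.reach([.55,.15,.32],q(tool(0)))
check('pics/s5.png','top',(180,420,160,520),2)
print(st()['force'])
E
```

```text
blue [ 567.5 -188.8] [51.6 92.7] -0.5 0.0436 1114 bay 2 [ 2.6 -2.3]
orange [ 569.4 -107.5] [53.4 92.8] -0.4 0.0433 1174 bay 1 [ 2.7 -1. ]
[ 0.23248954 -0.25001118 -0.19578504]
```

View pics/s5.png

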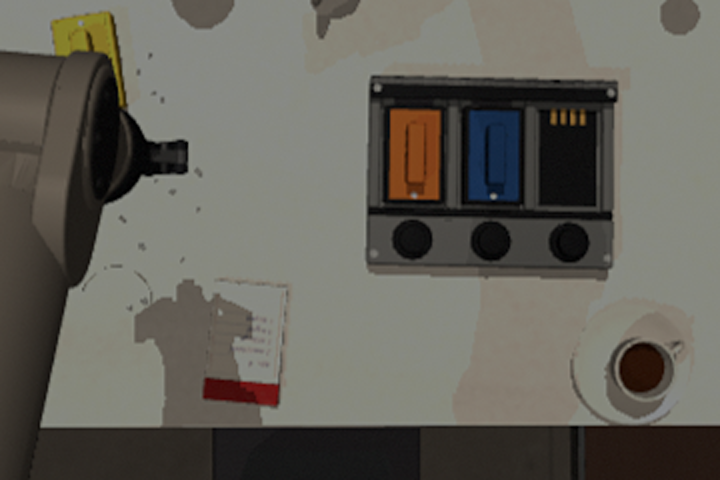

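The picture shows both packs home at (415,155) and (493,155), and the cup and order pad where they were. The robot is touching nothing.

```bash
python3 -c "
from cell import job;print(job.job_done())"
```

```text
the job is handed in; nothing more can be done
None
```

The job is handed in: orange is seated in bay1 and blue in bay2, keys 1 and 2 are locked in, key 3 is still out, no green pack was present, and the cup, order pad and pitcher were not touched.

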